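# Start the copy job on the button pods

### The job

Start the waiting copy job: push in the caps of the loose button pods in this order, first yellow, then blue, then green, each lightly with a fingertip from above until it stays down. Never press the red one, which cancels the job. Do not pick up or shove any pod, and leave the other things on the worktop as they are.

Things in the scene. Friction and masses are not known exactly. Their poses are not given: they have to be found in the camera images.
- yellow_pod: the yellow button pod, which wakes the copier: a loose square desk pod, 70x70 mm, 0.4 kg, black base and grey top face at 35 mm height, with a bare metal collar (48 mm across, up to 39 mm) round one yellow push cap. Origin: centre of the underside, z up. The four pods are alike but for the cap's colour.
- yellow_top (a point): centre of the flat top of the round yellow cap, 36 mm across, on the pod's vertical centre line; 55 mm above the worktop when out, 45 mm when fully in (6 mm above the collar); moves with the cap. The top is soft rubber: it gives about 1 mm for each 3 N while pressed, at most 5 mm, and springs back
- yellow_cap (a joint): how far the yellow cap is pushed down into its pod, in m: 0 out, 0.010 at its firm stop (the rubber's give not counted). It yields at about 3 N, has no spring and stays where it is left; it counts as switched on beyond 0.005
- blue_pod: the blue button pod, which selects double-sided copies: a loose square desk pod, 70x70 mm, 0.4 kg, black base and grey top face at 35 mm height, with a bare metal collar (48 mm across, up to 39 mm) round one blue push cap. Origin: centre of the underside, z up. The four pods are alike but for the cap's colour.
- blue_top (a point): centre of the flat top of the round blue cap, 36 mm across, on the pod's vertical centre line; 55 mm above the worktop when out, 45 mm when fully in (6 mm above the collar); moves with the cap. The top is soft rubber: it gives about 1 mm for each 3 N while pressed, at most 5 mm, and springs back
- blue_cap (a joint): how far the blue cap is pushed down into its pod, in m: 0 out, 0.010 at its firm stop (the rubber's give not counted). It yields at about 3 N, has no spring and stays where it is left; it counts as switched on beyond 0.005
- green_pod: the green button pod, which starts the copies: a loose square desk pod, 70x70 mm, 0.4 kg, black base and grey top face at 35 mm height, with a bare metal collar (48 mm across, up to 39 mm) round one green push cap. Origin: centre of the underside, z up. The four pods are alike but for the cap's colour.
- green_top (a point): centre of the flat top of the round green cap, 36 mm across, on the pod's vertical centre line; 55 mm above the worktop when out, 45 mm when fully in (6 mm above the collar); moves with the cap. The top is soft rubber: it gives about 1 mm for each 3 N while pressed, at most 5 mm, and springs back
- green_cap (a joint): how far the green cap is pushed down into its pod, in m: 0 out, 0.010 at its firm stop (the rubber's give not counted). It yields at about 3 N, has no spring and stays where it is left; it counts as switched on beyond 0.005
- red_pod: the red button pod, which cancels the job: a loose square desk pod, 70x70 mm, 0.4 kg, black base and grey top face at 35 mm height, with a bare metal collar (48 mm across, up to 39 mm) round one red push cap. Origin: centre of the underside, z up. The four pods are alike but for the cap's colour.
- red_top (a point): centre of the flat top of the round red cap, 36 mm across, on the pod's vertical centre line; 55 mm above the worktop when out, 45 mm when fully in (6 mm above the collar); moves with the cap. The top is soft rubber: it gives about 1 mm for each 3 N while pressed, at most 5 mm, and springs back
- red_cap (a joint): how far the red cap is pushed down into its pod, in m: 0 out, 0.010 at its firm stop (the rubber's give not counted). It yields at about 3 N, has no spring and stays where it is left; it counts as switched on beyond 0.005
- binder_clip: loose black binder clip with two upright wire handles, 41x24x49 mm, standing on the worktop; a bystander. Origin: centre of its underside
- highlighter: loose yellow highlighter pen lying flat, 23x106x14 mm, long axis its y; a bystander. Origin: centre of its underside
- staple_carton: loose small blue carton of staples, 38x82x28 mm, long axis its y; a bystander. Origin: centre of its underside
- mug: loose white mug with blue dots, 92x127x93 mm over its handle; a bystander. Origin: centre of its underside
- sticky_pad: loose stack of coloured note pads, 82x82x23 mm; a bystander. Origin: centre of its underside
- wooden_stamp: loose wooden hand stamp with a turned knob, 25x53x78 mm, standing; a bystander. Origin: centre of its underside
- cabinet_edge (a point): fixed: the left end of the lower front edge of the open wall shelf over the right half of the worktop (from here it runs to -y, and back to the wall). Nothing of the arm may swing into it; the closed wall cabinet to its left begins 0.64 m ahead of the robot, 0.55 m up
Things that resemble listed ones, but are neither listed nor needed, are in the scene too. Leave any turquoise look-alike of the yellow_pod alone.

How it is judged (in metres and radians):
On the way, in this order (a step that is already met when the one before it is completed fails the run):
1. yellow is in, blue and green still out (value of joint yellow_cap above 0.005 m and value of joint each of blue_cap, green_cap below 0.002 m), for 0.1 s.
2. then blue is in too, green still out (value of joint each of yellow_cap, blue_cap above 0.005 m and value of joint green_cap below 0.002 m), for 0.1 s.
3. then green is in too (value of joint each of yellow_cap, blue_cap, green_cap above 0.005 m), for 0.1 s.
At the end, for the whole second after the job is handed in: the yellow, blue and green caps are each more than 5 mm in, the red cap is less than 2 mm in, all four pods stand level and at rest within 20 mm of where they began, and the bystanders are within 20 mm of where they began (all of step 3 and value of joint red_cap below 0.002 m and distance of each of yellow_pod, blue_pod, green_pod, red_pod, binder_clip, highlighter, staple_carton, mug, sticky_pad, wooden_stamp from where it was at the start of the episode below 0.02 m and linear speed of each of yellow_pod, blue_pod, green_pod, red_pod below 0.02 m/s and angle between each of yellow_pod, blue_pod, green_pod, red_pod's own z axis and vertical below 0.05 rad); the robot touches nothing.
It fails at once if a cap is pressed (2 mm or more) out of turn: blue before yellow is in, or green before blue is in ((not (value of joint blue_cap below 0.002 m) and not (value of joint yellow_cap above 0.005 m)) or (not (value of joint green_cap below 0.002 m) and not (value of joint blue_cap above 0.005 m))).
It fails at once if the red cap is pressed (2 mm or more) (not (value of joint red_cap below 0.002 m)).
It fails at once if a pod is pressed harder than 25 N (contact force between any of the arm, the fingers and yellow_pod above 25 N or contact force between any of the arm, the fingers and blue_pod above 25 N or contact force between any of the arm, the fingers and green_pod above 25 N or contact force between any of the arm, the fingers and red_pod above 25 N).
It fails at once if a pod is lifted (8 mm), tipped (0.2 rad) or shoved more than 20 mm (height (world z) of any of yellow_pod, blue_pod, green_pod, red_pod above 0.008 m or angle between any of yellow_pod, blue_pod, green_pod, red_pod's own z axis and vertical above 0.2 rad or distance of any of yellow_pod, blue_pod, green_pod, red_pod from where it was at the start of the episode above 0.02 m).
It fails at once if a bystander is moved more than 20 mm (distance of any of binder_clip, highlighter, staple_carton, mug, sticky_pad, wooden_stamp from where it was at the start of the episode above 0.02 m).
It also fails if it takes over 48 s, if anything falls off the work surface, if the arm or the gripper's body presses on something with over 40 N, if the wrist force passes 120 N, or if a joint passes its speed limit or range.

### The arm

A 6-joint arm with a two-finger parallel gripper is mounted at the origin on a cart in front of the work surface, level with it; the furniture and walls round the work are solid. World frame = base frame: x ahead of the robot, y to its left, z up, the work surface at z = 0. Lengths are in m, angles in degrees, forces in N, time in s.
With the tool pointing down it reaches from about 0.3 to 0.875 m from the base axis. Payload 6.4 kg.
Tool frame: the origin (TCP) lies at the very end of the fingers, on their centre line; the grasp point (between the pads) lies 19 mm behind it; z points along the fingers, y is the line along which they close (so a half turn about z gives the same grasp; the last joint's range is limited). The gripper opens to 88 mm and grips with 3 to 60 N. Pads are 18 mm wide; open, the fingers measure 123 mm over their backs; the gripper's body (75 mm by 187 mm) begins 45 mm behind the grasp point.
Start: joints at [-87.221, 10.359, 92.074, -0, 77.567, -11.82], TCP at [0.145, -0.556, 0.239] pointing down, gripper open.
Joint ranges: [-171.53, 171.53], [-51.25, 118.39], [17.06, 147.69], [-65.23, 245.23], [0, 150.52], [-178.68, 178.68]. Speed limits (degrees/s): [147.25, 147.25, 172.46, 180, 180, 180].

### API

Orientations are given as [roll, pitch, yaw] about the fixed x, y, z axes, in that order (R = Rz(yaw) Ry(pitch) Rx(roll)).
In Python, from station import readout, viewer, job, nets gives the robot as it stands.
- The arm moves only by the tool apply_moves, never from a script. Its arguments are lists of equal length, an entry for each row: "travel": the shift along the tool's x, y, z in units of 200 mm (1.0 is 200 mm), a list of three; "rot": the turn, a rotation vector about the tool's x, y, z in units of pi rad (1.0 is pi rad), a list of three. In form: {"travel": [[x, y, z], ...], "rot": [[wx, wy, wz], ...]}. A call has 1 to 5 rows; each row shifts and turns the commanded pose from where the row before left it, along the tool's axes as they then stand; what a row does not reach is not made up. A row lasts 1/10 s, in which the tool goes at most 50 mm and 8.59 degrees, less where a joint would pass 70% of its speed; a pose out of reach is approached as far as the arm can. A call with a number of a shift or a turn outside -1 to 1 is refused whole. A call with a gripper value outside its range is refused whole. "claw" is the opening, from 0 (shut) to 1 (fully open), set as the call begins (left out, the last holds). The fingers move at their own pace and stop on an object; "grip_force" is the grip in N (left out, the last holds). Time passes only in rows, so rows that do not move let the fingers close. It gives the time, the measured TCP pose, the force, the opening and the grip force at its end, in the units of the state.
- readout.get_state(): the state, without advancing time (a new reading comes with each control period).
- viewer.capture(name): name is "scene" or "top" or "wrist"; returns the picture (480x640x3 uint8, blue, green, red); there is no depth.
- viewer.camera_params(name): a dict with "fx", "fy", "cx", "cy" (pixels), "k1" (the pictures are not rectified: a ray, as slopes to the right and down, at radius r is drawn at 1 + k1 r^2 times it, then the intrinsics apply), "position" and "orientation" of the camera in the world. Camera axes: x right, y down, z forward; pixel columns grow to the right and rows downward; lengths in m; the calibration is good to about 2 mm. A picture is of the moment at which its call begins: read the wrist's pose just before it. camera_params takes no time and is no camera call; for the wrist camera it gives the pose at the moment of the call.
- job.sign_off(): hands the job in; it is judged then, once.
Trained networks look in the newest picture that a camera, given by its name, has taken for a name from the list of things; names that differ only in an ending like _2 or _b are one class to them, and where a whole thing is asked for, a point or a joint stands for the part that bears it (a point fixed in the world has none). Each returns a list of dicts, best first, with "confidence" (0 to 1); they miss things now and then, are a little off and sometimes report something else, mostly with a low value. They report only what shows in the picture. A call takes as long as a camera call. They do not tell look-alikes from the thing itself.
- nets.outline_of(target, camera): "region" (480x640 bool, what is visible of it) and "bbox" ([left, top, right, bottom] in pixels, round what is visible of it).
- nets.pinpoint(target, camera): "pixel" ([column, row] in pixels: a listed point, or the origin of a listed thing).
The state is a dict: "time_s": time; "qpos": joint angles; "dq": joint speeds; "joint_efforts": joint torques, N m; "eef_pos": TCP position; "orientation": TCP orientation; "force": force on the tool from outside, world axes, zero at the start; "moment": the same for the moment, N m; "grip_width": finger opening in m; "grasp_force": force on a finger pad.
Only numpy, scipy, OpenCV 4.12 (cv2) and the standard library are available. Lean on these libraries where they do the work, as an engineer would, in place of code of your own. Each camera call takes 0.05 s, during which the arm holds its last target. There are 200 camera calls.

## Working session

There is one attempt and no reset: what is moved stays moved. The work goes in short steps, Python scripts to look and compute and a tool call to move; the robot and the scene stay as the last step left them, time stands still between calls to the robot, and variables do not carry over. Pictures are saved under pics/ and viewed, at most 10 in all, crops included, and the job is handed in when it is done.

Besides the shell and the picture viewer there is one more tool, called after "Emit:" in YAML: its name, and indented under it one key for each argument. apply_moves: Moves the arm, as the interface text tells. Shifts and turns lie within -1 to 1; 1 stands for 200 mm of shift or pi rad of turn. Its arguments: {"type":"object","properties":{"travel":{"type":"array"},"rot":{"type":"array"},"claw":{"type":"number"},"grip_force":{"type":"number"}},"required":["travel","rot"]}

```bash
mkdir -p pics; cat > h.py <<'E'
import numpy as np, cv2
from scipy.spatial.transform import Rotation as R
from station import readout, viewer, job, nets
def rot(o):
    o=np.array(o,float)
    if o.shape==(3,3): return o
    if o.shape==(4,): return R.from_quat(o).as_matrix()
    return R.from_euler('xyz',o,degrees=True).as_matrix()
def world(cam,px,z,p=None):
    p=p or viewer.camera_params(cam)
    u=np.array([(px[0]-p['cx'])/p['fx'],(px[1]-p['cy'])/p['fy']]); s=u.copy()
    for _ in range(20): s=u/(1+p['k1']*(s@s))
    d=rot(p['orientation'])@np.array([s[0],s[1],1]); o=np.array(p['position'])
    return o+d*(z-o[2])/d[2]
E
python3 - <<'E'
from h import *
for c in ('scene','top'):
    im=viewer.capture(c); cv2.imwrite(f'pics/{c}0.png',im); print(c,viewer.camera_params(c))
    for k in ('yellow','blue','green','red'):
        for d in nets.pinpoint(k+'_top',c)[:4]:
            print(k,d['confidence'],np.round(d['pixel'],1),np.round(world(c,d['pixel'],.055),4))
print(world('top',(320,240),0)); print(readout.get_state())
E
```

```text
scene {'fx': 615.1290565318131, 'fy': 615.1290565318131, 'cx': 316.9195930492528, 'cy': 226.1196503002375, 'k1': -0.14867436354495586, 'position': array([-0.15353944,  0.99242657,  1.15236398]), 'orientation': array([-127.71657328,   -0.77941348, -141.26875664])}
yellow 0.68 [299.2 325. ] [0.5108 0.2088 0.055 ]
yellow 0.51 [301.9 369.4] [0.4183 0.3097 0.055 ]
blue 0.59 [241.6 374.8] [0.5122 0.4078 0.055 ]
blue 0.58 [333.4 292.9] [0.5152 0.0673 0.055 ]
blue 0.35 [322.1 263.4] [ 0.6087 -0.0043  0.055 ]
green 0.69 [396.2 265.7] [ 0.448  -0.1246  0.055 ]
red 0.59 [244.8 374.6] [0.5071 0.4027 0.055 ]
top {'fx': 436.9458537466845, 'fy': 436.9458537466845, 'cx': 326.0444019636266, 'cy': 238.9684827449003, 'k1': -0.05188886074664641, 'position': array([0.50597687, 0.11438878, 1.19192303]), 'orientation': array([-176.77145079,   -1.48452314,  -89.07402246])}
yellow 0.63 [277.6 260.4] [0.5127 0.2108 0.055 ]
yellow 0.5 [234.1 301. ] [0.4061 0.3207 0.055 ]
yellow 0.3 [439.5 288. ] [ 0.4472 -0.2133  0.055 ]
blue 0.64 [335.1 258.5] [0.5201 0.0616 0.055 ]
green 0.7 [405.1 283.3] [ 0.4584 -0.1223  0.055 ]
green 0.54 [333.4 260.3] [0.5154 0.0659 0.055 ]
red 0.46 [200.  262.8] [0.503  0.4116 0.055 ]
[0.57061141 0.10105972 0.        ]
{'time_s': 0.5, 'qpos': array([-8.72220202e+01,  1.03593519e+01,  9.20759693e+01, -4.99065257e-04,
        7.75683880e+01, -1.18193678e+01]), 'dq': array([ 0.08518704, -0.03722859, -0.00564733, -0.01708914, -0.0193205 ,
       -0.08990413]), 'joint_efforts': array([-5.22098333e-05, -4.33451843e+01, -3.41875327e+01,  7.02723674e-02,
        3.20088398e-02, -3.25544306e-05]), 'eef_pos': array([ 0.14493533, -0.55642534,  0.2386978 ]), 'orientation': array([-1.79996270e+02, -2.82717097e-04,  1.45974550e+01]), 'force': array([0.42567312, 0.92258248, 0.45438651]), 'moment': array([ 0.03568316, -0.02618456, -0.07692866]), 'grasp_force': 0.0, 'grip_width': 0.08811263252284582}
```

View pics/top0.png

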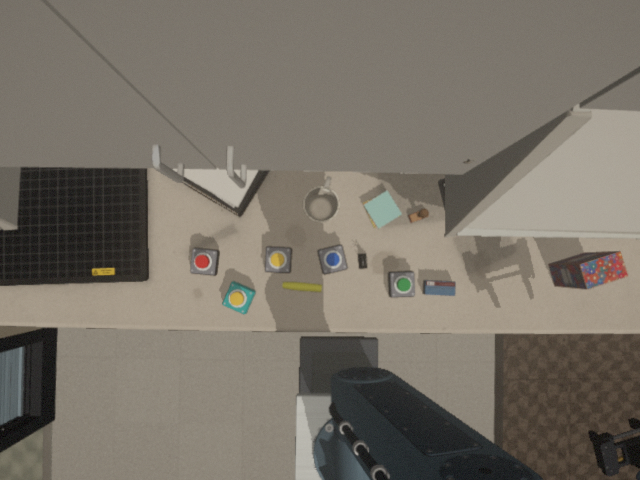

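View pics/scene0.png

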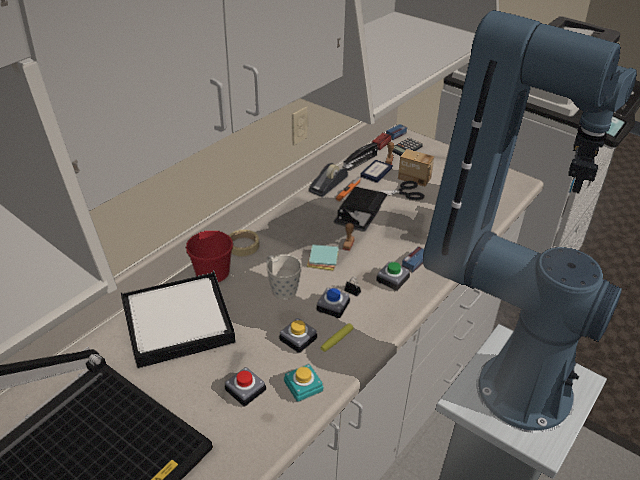

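In the top picture, these could be taken for the yellow pod: the yellow cap on the grey pod (278,260), the yellow cap on the turquoise pod (238,298, a look-alike) and the highlighter (302,287). I choose (278,260). Blue is at (333,259), green at (403,284) and red at (203,261). In the scene picture the same pods are at yellow (298,328), blue (334,296), green (394,268) and red (244,379), with turquoise at (303,375).

```bash
python3 - <<'E'
from h import *
H={'yellow':((15,35),{'top':(278,260),'scene':(298,327)}),'blue':((105,130),{'top':(333,259),'scene':(334,295)}),'green':((50,85),{'top':(403,284),'scene':(394,267)}),'red':(None,{'top':(203,261),'scene':(244,378)})}
for c in ('top','scene'):
    im=cv2.imread(f'pics/{c}0.png'); hsv=cv2.cvtColor(im,cv2.COLOR_BGR2HSV).astype(int)
    yy,xx=np.mgrid[:480,:640]
    for k,(h,pp) in H.items():
        hh=hsv[...,0]; m=((hh<8)|(hh>172)) if h is None else (hh>h[0])&(hh<h[1])
        m&=(hsv[...,1]>140)&(np.hypot(xx-pp[c][0],yy-pp[c][1])<14)
        px=(xx[m].mean(),yy[m].mean()); print(c,k,m.sum(),np.round(px,1),np.round(world(c,px,.052 if c=='scene' else .055),4))
im=cv2.imread('pics/top0.png')[225:325,180:460]; cv2.imwrite('pics/crop1.png',cv2.resize(im,(784,280),interpolation=cv2.INTER_CUBIC))
E
```

```text
top yellow 113 [277.  259.3] [0.5155 0.2123 0.055 ]
top blue 20 [335.6 259.2] [0.5182 0.0601 0.055 ]
top green 0 [nan nan] [nan nan nan]
top red 131 [201.7 261.2] [0.5073 0.4073 0.055 ]
scene yellow 169 [297.6 327.3] [0.5109 0.2149 0.052 ]
scene blue 141 [333.3 294.5] [0.5135 0.0697 0.052 ]
scene green 111 [393.8 267.9] [ 0.4499 -0.1159  0.052 ]
scene red 206 [244.  378.3] [0.503  0.4099 0.052 ]<stdin>:9: RuntimeWarning: Mean of empty slice.
  ret = ret.dtype.type(ret / rcount)
```

View pics/crop1.png

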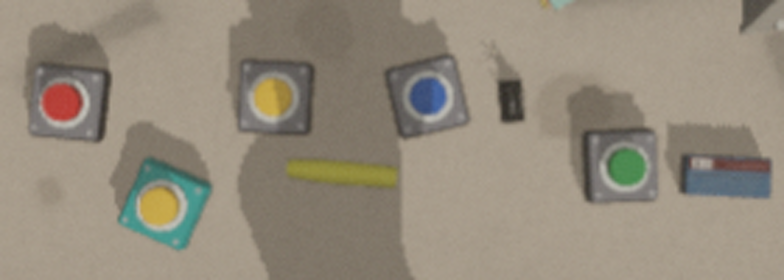

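The crop confirms it: yellow on grey at crop (272,97), which is px (277.1,259.6), blue at px (332.9,259.3) and green at px (403.9,284.6). The turquoise look-alike sits separately at crop (158,207).

```bash
cat >> h.py <<'E'
def units(target):  # tool-frame shift in units of 200 mm
    s=readout.get_state(); Rm=rot(s['orientation']); return Rm.T@(np.array(target)-s['eef_pos'])/.2
E
python3 - <<'E'
from h import *
for c,px in (('top',(277.1,259.6)),('top',(332.9,259.3)),('top',(403.9,284.6))): print(np.round(world(c,px,.055),4))
L=[]
for c in ('scene','top'):
    viewer.capture(c); d=nets.pinpoint('cabinet_edge',c)
    for e in d[:2]: print(c,e['confidence'],e['pixel'])
    if d: L.append((c,d[0]['pixel']))
if len(L)==2:
    for z in np.arange(.2,.8,.05): print(round(z,2),[np.round(world(c,p,z)[:2],3) for c,p in L])
print(units([.513,.212,.16]))
E
```

```text
[0.5148 0.2121 0.055 ]
[0.5179 0.0673 0.055 ]
[ 0.4549 -0.1192  0.055 ]
scene 0.96 [373.7, 118.8]
top 0.62 [420.0, 215.8]
0.2 [array([ 0.825, -0.548]), array([ 0.62 , -0.126])]
0.25 [array([ 0.774, -0.467]), array([ 0.614, -0.114])]
0.3 [array([ 0.722, -0.386]), array([ 0.608, -0.101])]
0.35 [array([ 0.671, -0.306]), array([ 0.602, -0.089])]
0.4 [array([ 0.62 , -0.225]), array([ 0.597, -0.077])]
0.45 [array([ 0.568, -0.144]), array([ 0.591, -0.065])]
0.5 [array([ 0.517, -0.063]), array([ 0.585, -0.053])]
0.55 [array([0.465, 0.018]), array([ 0.579, -0.041])]
0.6 [array([0.414, 0.099]), array([ 0.574, -0.029])]
0.65 [array([0.363, 0.18 ]), array([ 0.568, -0.017])]
0.7 [array([0.311, 0.261]), array([ 0.562, -0.005])]
0.75 [array([0.26 , 0.342]), array([0.557, 0.007])]
0.8 [array([0.209, 0.422]), array([0.551, 0.02 ])]
[ 2.74940001 -3.25430426  0.39344635]
```

Emit:
apply_moves:
  travel:
    - [0.14, -0.16, 0.01]
    - [0.14, -0.16, 0.01]
    - [0.14, -0.16, 0.01]
    - [0.14, -0.16, 0.01]
    - [0.14, -0.16, 0.01]
  rot:
    - [0, 0, 0]
    - [0, 0, 0]
    - [0, 0, 0]
    - [0, 0, 0]
    - [0, 0, 0]
  claw: 0

```text
time_s: 1.2
eef_pos: [0.2406, -0.3648, 0.2287]
orientation: [180.0, -0.0, 14.6]
force: [1.6, -0.0, -0.2]
grip_width: 0.0507
grasp_force: 0.0
```

Emit:
apply_moves:
  travel:
    - [0.14, -0.16, 0.01]
    - [0.14, -0.16, 0.01]
    - [0.14, -0.16, 0.01]
    - [0.14, -0.16, 0.01]
    - [0.14, -0.16, 0.01]
  rot:
    - [0, 0, 0]
    - [0, 0, 0]
    - [0, 0, 0]
    - [0, 0, 0]
    - [0, 0, 0]

```text
time_s: 1.7
eef_pos: [0.3358, -0.1747, 0.219]
orientation: [179.9, -0.0, 14.6]
force: [-0.3, 0.2, -0.2]
grip_width: 0.0101
grasp_force: 0.0
```

Emit:
apply_moves:
  travel:
    - [0.14, -0.16, 0.01]
    - [0.14, -0.16, 0.01]
    - [0.14, -0.16, 0.01]
    - [0.14, -0.16, 0.01]
    - [0.14, -0.16, 0.01]
  rot:
    - [0, 0, 0]
    - [0, 0, 0]
    - [0, 0, 0]
    - [0, 0, 0]
    - [0, 0, 0]

```text
time_s: 2.2
eef_pos: [0.4311, 0.0157, 0.209]
orientation: [180.0, -0.1, 14.6]
force: [0.3, -0.4, 0.1]
grip_width: 0.001
grasp_force: 0.0
```

Emit:
apply_moves:
  travel:
    - [0.13, -0.17, 0.05]
    - [0.13, -0.17, 0.05]
    - [0.13, -0.17, 0.05]
    - [0.13, -0.17, 0.05]
    - [0.13, -0.17, 0.05]
  rot:
    - [0, 0, 0]
    - [0, 0, 0]
    - [0, 0, 0]
    - [0, 0, 0]
    - [0, 0, 0]

```text
time_s: 2.7
eef_pos: [0.5139, 0.2131, 0.1584]
orientation: [180.0, -0.0, 14.6]
force: [0.4, 0.2, 0.2]
grip_width: 0.0002
grasp_force: 0.0
```

```bash
python3 - <<'E'
from h import *
import time
p=viewer.camera_params('wrist'); s=readout.get_state(); im=viewer.capture('wrist'); cv2.imwrite('pics/w1.png',im)
print(s['eef_pos'],s['force'],p['position'],p['orientation'])
for k in ('yellow','blue'):
    for d in nets.pinpoint(k+'_top','wrist')[:3]: print(k,d['confidence'],np.round(d['pixel'],1),np.round(world('wrist',d['pixel'],.055,p),4))
E
```

```text
[0.51388743 0.21310993 0.15839898] [0.35724353 0.17038655 0.22935191] [0.57822282 0.23055788 0.30455233] [ 1.64785266e+02  3.62275110e-02 -7.53757973e+01]
yellow 0.95 [151.5 335.2] [0.4092 0.3184 0.055 ]
yellow 0.8 [317.9 239.2] [0.5141 0.215  0.055 ]
blue 0.76 [512.9 286.4] [0.5156 0.0681 0.055 ]
```

View pics/w1.png

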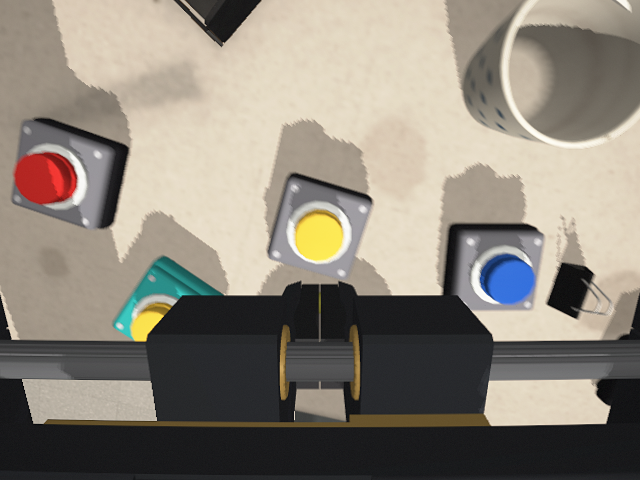

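The wrist picture shows the grey pod's yellow cap at (318,238), right under the tool. The turquoise look-alike is at (151,322), red at (45,178) and blue at (508,279), so I'm descending.

Emit:
apply_moves:
  travel:
    - [0, 0, 0.12]
    - [0, 0, 0.12]
    - [0, 0, 0.12]
    - [0, -0.01, 0.09]
    - [0, 0, 0.01]
  rot:
    - [0, 0, 0]
    - [0, 0, 0]
    - [0, 0, 0]
    - [0, 0, 0]
    - [0, 0, 0]

```text
time_s: 3.35
eef_pos: [0.511, 0.2117, 0.0649]
orientation: [-180.0, 0.2, 14.5]
force: [-0.3, -0.5, 0.3]
grip_width: 0.0004
grasp_force: 0.0
```

Emit:
apply_moves:
  travel:
    - [0, 0, 0.01]
    - [0, 0, 0.01]
    - [0, 0, 0.01]
    - [0, 0, 0.01]
    - [0, 0, 0.01]
  rot:
    - [0, 0, 0]
    - [0, 0, 0]
    - [0, 0, 0]
    - [0, 0, 0]
    - [0, 0, 0]

```text
time_s: 3.85
eef_pos: [0.5132, 0.2132, 0.0571]
orientation: [180.0, -0.0, 14.6]
force: [0.7, 0.2, 0.3]
grip_width: 0.0003
grasp_force: 0.0
```

Emit:
apply_moves:
  travel:
    - [0, 0, 0.01]
    - [0, 0, 0.01]
    - [0, 0, 0.01]
    - [0, 0, 0.01]
    - [0, 0, 0.01]
  rot:
    - [0, 0, 0]
    - [0, 0, 0]
    - [0, 0, 0]
    - [0, 0, 0]
    - [0, 0, 0]

```text
time_s: 4.35
eef_pos: [0.513, 0.2132, 0.0467]
orientation: [-180.0, -0.0, 14.6]
force: [-0.3, 0.6, 3.6]
grip_width: -0.0002
grasp_force: 1.6
```

Emit:
apply_moves:
  travel:
    - [0, 0, 0.005]
    - [0, 0, 0.005]
    - [0, 0, 0]
  rot:
    - [0, 0, 0]
    - [0, 0, 0]
    - [0, 0, 0]

```text
time_s: 4.65
eef_pos: [0.513, 0.2132, 0.0446]
orientation: [-180.0, -0.0, 14.6]
force: [0.9, 0.6, 1.8]
grip_width: 0.0002
grasp_force: 1.2
```

Emit:
apply_moves:
  travel:
    - [0, 0, -0.05]
    - [0, 0, -0.12]
    - [0, 0, -0.14]
    - [0, 0, -0.14]
  rot:
    - [0, 0, 0]
    - [0, 0, 0]
    - [0, 0, 0]
    - [0, 0, 0]

```text
time_s: 5.05
eef_pos: [0.5123, 0.213, 0.1358]
orientation: [-180.0, 0.1, 14.6]
force: [0.2, 0.3, 0.2]
grip_width: 0.0008
grasp_force: 0.0
```

```bash
python3 - <<'E'
from h import *
print(units([.5165,.0675,.135]))
E
```

```text
[-0.16289407  0.70939047  0.00400639]
```

Emit:
apply_moves:
  travel:
    - [-0.04, 0.18, 0]
    - [-0.04, 0.18, 0]
    - [-0.04, 0.18, 0]
    - [-0.04, 0.17, 0]
    - [0, 0, 0]
  rot:
    - [0, 0, 0]
    - [0, 0, 0]
    - [0, 0, 0]
    - [0, 0, 0]
    - [0, 0, 0]

```text
time_s: 5.55
eef_pos: [0.5178, 0.0643, 0.1352]
orientation: [179.9, 0.0, 14.4]
force: [0.0, 0.4, -0.3]
grip_width: 0.0004
grasp_force: 0.0
```

```bash
python3 - <<'E'
from h import *
p=viewer.camera_params('wrist'); im=viewer.capture('wrist'); cv2.imwrite('pics/w2.png',im)
print(readout.get_state()['eef_pos'])
for k,z in (('yellow',.045),('blue',.055)):
    for d in nets.pinpoint(k+'_top','wrist')[:3]: print(k,d['confidence'],np.round(d['pixel'],1),np.round(world('wrist',d['pixel'],z,p),4))
E
```

```text
[0.51771815 0.06605017 0.13516855]
yellow 0.87 [ 94.4 194. ] [0.5148 0.2148 0.045 ]
blue 0.63 [315.2 252.2] [0.5152 0.0671 0.055 ]
```

View pics/w2.png

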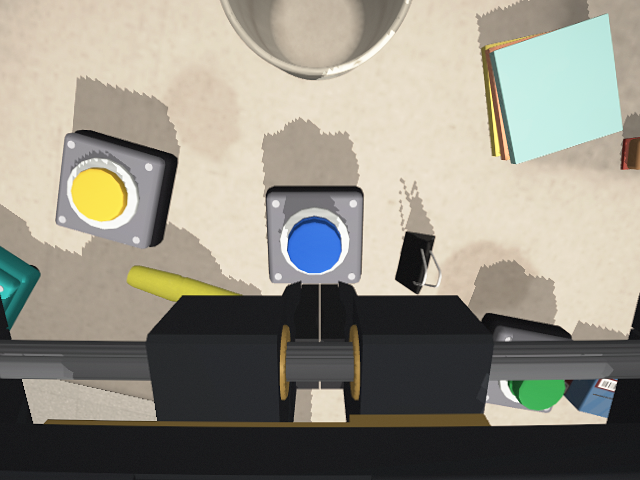

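The yellow cap at (99,194) now sits low in its collar. Blue at (315,246) is under the tool, within about 2 mm.

Emit:
apply_moves:
  travel:
    - [0, 0, 0.12]
    - [0, 0, 0.12]
    - [0, 0, 0.09]
    - [0, 0, 0.04]
    - [0, 0, 0.01]
  rot:
    - [0, 0, 0]
    - [0, 0, 0]
    - [0, 0, 0]
    - [0, 0, 0]
    - [0, 0, 0]

```text
time_s: 6.2
eef_pos: [0.5169, 0.0688, 0.0578]
orientation: [-180.0, 0.1, 14.7]
force: [-0.0, -0.9, -0.2]
grip_width: 0.0005
grasp_force: 0.0
```

Emit:
apply_moves:
  travel:
    - [0, 0, 0.01]
    - [0, 0, 0.01]
    - [0, 0, 0.01]
    - [0, 0, 0.01]
    - [0, 0, 0.01]
  rot:
    - [0, 0, 0]
    - [0, 0, 0]
    - [0, 0, 0]
    - [0, 0, 0]
    - [0, 0, 0]

```text
time_s: 6.7
eef_pos: [0.5185, 0.0678, 0.0493]
orientation: [180.0, -0.1, 14.6]
force: [1.0, 1.9, 3.0]
grip_width: 0.0005
grasp_force: 1.6
```

Emit:
apply_moves:
  travel:
    - [0, 0, 0.01]
    - [0, 0, 0.005]
    - [0, 0, 0.005]
    - [0, 0, 0]
  rot:
    - [0, 0, 0]
    - [0, 0, 0]
    - [0, 0, 0]
    - [0, 0, 0]

```text
time_s: 7.1
eef_pos: [0.518, 0.0675, 0.0447]
orientation: [180.0, -0.0, 14.6]
force: [1.9, 1.0, 3.1]
grip_width: -0.0
grasp_force: 1.3
```

Emit:
apply_moves:
  travel:
    - [0, 0, -0.05]
    - [0, 0, -0.12]
    - [0, 0, -0.14]
    - [0, 0, -0.14]
  rot:
    - [0, 0, 0]
    - [0, 0, 0]
    - [0, 0, 0]
    - [0, 0, 0]

```text
time_s: 7.5
eef_pos: [0.5165, 0.0675, 0.1354]
orientation: [-180.0, 0.1, 14.6]
force: [0.3, -0.6, 0.6]
grip_width: 0.0004
grasp_force: 0.0
```

```bash
python3 - <<'E'
from h import *
print(units([.454,-.118,.135]))
E
```

```text
[-0.5360072   0.81888983  0.00306574]
```

Emit:
apply_moves:
  travel:
    - [-0.11, 0.16, 0]
    - [-0.11, 0.16, 0]
    - [-0.11, 0.17, 0]
    - [-0.11, 0.17, 0]
    - [-0.1, 0.16, 0]
  rot:
    - [0, 0, 0]
    - [0, 0, 0]
    - [0, 0, 0]
    - [0, 0, 0]
    - [0, 0, 0]

```text
time_s: 8.0
eef_pos: [0.453, -0.1195, 0.1349]
orientation: [-180.0, 0.1, 14.6]
force: [0.1, -0.4, 0.6]
grip_width: 0.0006
grasp_force: 0.0
```

```bash
python3 - <<'E'
from h import *
viewer.capture('wrist')  # settle
p=viewer.camera_params('wrist'); im=viewer.capture('wrist'); cv2.imwrite('pics/w3.png',im)
print(readout.get_state()['eef_pos'])
for k,z in (('blue',.045),('green',.055)):
    for d in nets.pinpoint(k+'_top','wrist')[:3]: print(k,d['confidence'],np.round(d['pixel'],1),np.round(world('wrist',d['pixel'],z,p),4))
E
```

```text
[ 0.45299456 -0.1216617   0.13500442]
blue 0.91 [37.7 66.6] [0.5175 0.0678 0.045 ]
green 0.73 [310.2 243.4] [ 0.4544 -0.1168  0.055 ]
```

View pics/w3.png

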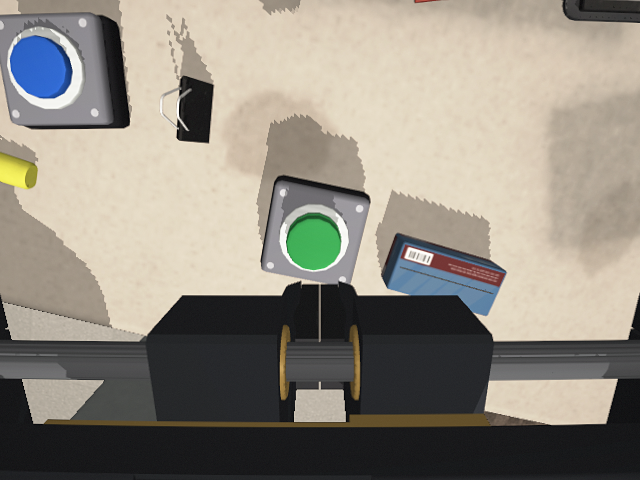

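Blue at (40,67) is in. Green at (314,242) is about 4 mm to +y of the tool, so I correct for that and press.

Emit:
apply_moves:
  travel:
    - [0, -0.02, 0.12]
    - [0, 0, 0.12]
    - [0, 0, 0.09]
    - [0, 0, 0.04]
    - [0, 0, 0.01]
  rot:
    - [0, 0, 0]
    - [0, 0, 0]
    - [0, 0, 0]
    - [0, 0, 0]
    - [0, 0, 0]

```text
time_s: 8.7
eef_pos: [0.453, -0.113, 0.0579]
orientation: [-179.9, 0.1, 14.7]
force: [-0.4, -0.3, -0.5]
grip_width: 0.0006
grasp_force: 0.0
```

Emit:
apply_moves:
  travel:
    - [0, 0, 0.01]
    - [0, 0, 0.01]
    - [0, 0, 0.01]
    - [0, 0, 0.01]
    - [0, 0, 0.01]
  rot:
    - [0, 0, 0]
    - [0, 0, 0]
    - [0, 0, 0]
    - [0, 0, 0]
    - [0, 0, 0]

```text
time_s: 9.2
eef_pos: [0.4542, -0.1146, 0.0492]
orientation: [180.0, -0.1, 14.6]
force: [1.8, 2.3, 3.5]
grip_width: 0.0003
grasp_force: 1.6
```

Emit:
apply_moves:
  travel:
    - [0, 0, 0.01]
    - [0, 0, 0.005]
    - [0, 0, 0.005]
    - [0, 0, 0]
  rot:
    - [0, 0, 0]
    - [0, 0, 0]
    - [0, 0, 0]
    - [0, 0, 0]

```text
time_s: 9.6
eef_pos: [0.4537, -0.1147, 0.0447]
orientation: [180.0, -0.0, 14.6]
force: [2.1, -0.1, 1.7]
grip_width: 0.0009
grasp_force: 1.3
```

Emit:
apply_moves:
  travel:
    - [0, 0, -0.05]
    - [0, 0, -0.12]
    - [0, 0, -0.14]
    - [0, 0, -0.14]
    - [0, 0, 0]
  rot:
    - [0, 0, 0]
    - [0, 0, 0]
    - [0, 0, 0]
    - [0, 0, 0]
    - [0, 0, 0]

```text
time_s: 10.1
eef_pos: [0.4553, -0.1155, 0.1385]
orientation: [179.7, -0.2, 14.6]
force: [0.7, -0.0, -0.4]
grip_width: 0.0008
grasp_force: 0.0
```

```bash
python3 - <<'E'
from h import *
im=viewer.capture('wrist'); sc=viewer.capture('scene')
a=cv2.resize(sc[230:420,200:440],(560,443)); cv2.imwrite('pics/e.png',np.hstack([a,cv2.resize(im[150:300,230:400],(240,443))]))
E
```

```text
(no output)
```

View pics/e.png

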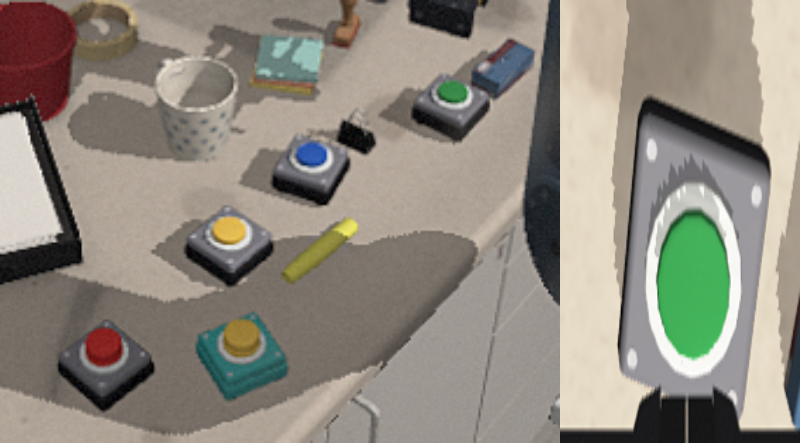

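The composite shows yellow (229,230), blue (312,153) and green (453,92) low in their collars. Red (104,344) and turquoise (241,335) still stand up, and nothing has been shifted.

```bash
python3 -c "
from station import job
print(job.sign_off())"
```

```text
the job is handed in; nothing more can be done
None
```

I pressed the yellow, blue and green caps in that order; all three look fully in, the red and turquoise pods are untouched, and the job is handed in, though sign-off returned no verdict.

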